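Blow the dust off a watch at the dusting turntable

TASK

Dust off the steel watch: first push the red mushroom stop button fully down and let it up again so that the turntable cannot start, then set the steel watch on its black cushion, dial up, on the middle of the turntable disc, lowering it without dropping it. With the watch there, press the red nozzle cap of the clamped duster can fully down and let it spring back up; last, grip the red stop button and turn it clockwise as far as it goes to reset it. Never press the duster cap while the watch is not on the disc, and leave the gold watch and the other things on the bench where they are.

Things in the scene. Friction and masses are not known exactly. Their poses are not given: they have to be found in the camera images.
- steel_watch: The steel watch to dust, loose, about 0.14 kg: round black cushion 54 mm in diameter and 24 mm high, with a silver steel watch case 42 mm in diameter and 10 mm high on it, brass wheels showing; 35 mm high in all. Origin: centre of the cushion's underside; z up. It stands on a grey mat 4 mm thick, 120 mm (centre to centre) from the gold watch. Grip it round the black cushion.
- gold_watch: Another watch, of the same size and on the same black cushion, but with a brass-gold case and a black dial, on the same mat. Leave it alone. Origin: centre of its underside.
- disc (a point): Centre of the top face of the fixed turntable disc (white with a black edge band, 84 mm in diameter, top face 38 mm above the bench), on the green painted base plate (130 x 260 x 12 mm) of the dusting station. Its y axis points level from the disc to the duster can, 144 mm away centre to centre.
- nozzle_top (a point): Centre of the top face of the red sprung nozzle cap (26 mm in diameter, 16 mm high, small white spout towards the disc) on the blue duster can with a yellow band (52 mm in diameter), clamped upright on the station; cap top 167 mm above the bench when up.
- nozzle (a joint): How far the nozzle cap is pressed, m: 0 is up, 0.006 is fully down (about 8 N); it springs back.
- stop_top (a point): Centre of the top face of the red mushroom stop button (40 mm in diameter, head 20 mm thick, white line on top) on a yellow box 76 x 76 x 48 mm; top face 82 mm above the bench when up, underside of the head 14 mm above the box. Turns with the head.
- stop_push (a joint): How far the stop button is pressed, m: 0 is up, 0.006 is fully down (about 8 N); it springs back up.
- stop_turn (a joint): How far the stop button's head is turned, rad: grows clockwise seen from above, from 0 to its end stop at 1.3 (reset); it starts near 0 to 0.25 and stays where it is left.
- loupe: Aluminium eye loupe, 36 mm wide, 34 mm high, loose. Leave it. Origin: centre of its underside.
- driver: Screwdriver with a green handle, 120 mm long, loose. Leave it. Origin: underside.
- tweezers: Steel tweezers, 120 mm long, loose. Leave them. Origin: centre of the underside.
- dome: Green glass dust cover, 64 mm wide, 48 mm high with its knob, loose. Leave it. Origin: centre of its underside.
- jar: Small jar with a black cap, 36 mm wide, 50 mm high, loose. Leave it. Origin: centre of its underside.
- brush: Brush with a wooden handle, 130 mm long, loose. Leave it. Origin: underside.

How it is judged:
On the way, in this order (a step that is already met when the one before it is completed fails the run):
1. the stop button is pushed fully down (at least 4.5 mm) (value of joint stop_push above 0.0045 m), for 0.1 s.
2. the stop button is up again and the steel watch stands upright on the disc, within 15 mm of its centre, let go (horizontal distance between steel_watch and disc below 0.015 m and z of steel_watch in the frame of disc between -0.003 and 0.004 m and angle between steel_watch's own z axis and vertical below 0.1 rad and contact force between the fingers and steel_watch below 0.1 N and value of joint stop_push below 0.0015 m), for 0.2 s.
3. the nozzle cap is pressed down at least 4.5 mm with the watch on the disc (horizontal distance between steel_watch and disc below 0.015 m and z of steel_watch in the frame of disc between -0.003 and 0.004 m and angle between steel_watch's own z axis and vertical below 0.1 rad and value of joint nozzle above 0.0045 m), for 0.1 s.
4. the nozzle cap is back up with the watch still on the disc (horizontal distance between steel_watch and disc below 0.015 m and z of steel_watch in the frame of disc between -0.003 and 0.004 m and angle between steel_watch's own z axis and vertical below 0.1 rad and value of joint nozzle below 0.0015 m), for 0.1 s.
5. the stop button's head is turned clockwise to its end (at least 1.15 rad) (value of joint stop_turn above 1.15 rad), for 0.1 s.
At the end, for the whole second after the job is handed in: The steel watch stands upright, at rest and let go on the turntable disc within 15 mm of its centre, the nozzle cap and the stop button are up (within 1.5 mm), and the stop button's head is turned at least 1.15 rad clockwise, by its end stop (all of step 4 and contact force between the fingers and steel_watch below 0.1 N and linear speed of steel_watch below 0.02 m/s and value of joint stop_push below 0.0015 m and value of joint stop_turn above 1.15 rad); the robot touches nothing.
It fails at once if the nozzle cap is pressed while the watch is not on the disc (value of joint nozzle above 0.003 m and (horizontal distance between steel_watch and disc above 0.03 m or z of steel_watch in the frame of disc above 0.02 m)).
It fails at once if the steel watch is dropped (falls free faster than 0.45 m/s, about 10 mm) (contact force between anything else and steel_watch below 0.05 N and linear speed of steel_watch above 0.45 m/s).
It fails at once if the steel watch is tipped over (angle between steel_watch's own z axis and vertical above 0.9 rad).
It fails at once if the gold watch or another loose thing on the bench is shifted by over 30 mm (distance of any of gold_watch, loupe, driver, tweezers, dome, jar, brush from where it was at the start of the episode above 0.03 m).
It also fails if it takes over 72 s, if anything falls off the work surface, if the arm or the gripper's body presses on something with over 40 N, if the wrist force passes 120 N, or if a joint passes its speed limit or range.

ROBOT

A 6-joint arm with a two-finger parallel gripper is mounted at the origin on the work surface. World frame = base frame: x ahead of the robot, y to its left, z up, the work surface at z = 0. Lengths are in m, angles in rad, forces in N, time in s.
With the tool pointing down it reaches from about 0.25 to 0.775 m from the base axis. Payload 4 kg.
Tool frame: the origin (TCP) lies between the finger pads; the fingertips stand 11 mm ahead of it and the grasp point (between the pads) lies 8 mm behind it (robot.tip_extent is the z of the fingertips in the tool frame, in m); z points along the fingers, y is the line along which they close (so a half turn about z gives the same grasp; the last joint's range is limited). The gripper opens to 94 mm and grips with 3 to 60 N. Pads are 16 mm wide; open, the fingers measure 119 mm over their backs; the gripper's body (75 mm by 177 mm) begins 78 mm behind the grasp point.
Start: joints at [1.194, 0.087, 1.371, -0, 1.684, -0.103], TCP at [0.149, 0.53, 0.217] pointing down, gripper open.
Joint ranges: [-3.1, 3.1], [-0.76, 2.03], [0.27, 2.55], [-1.08, 4.22], [0.17, 2.65], [-2.57, 2.57]. Speed limits (rad/s): [2.79, 2.79, 3.14, 3.14, 3.14, 3.14].

INTERFACE

Orientations are given as [roll, pitch, yaw] about the fixed x, y, z axes, in that order (R = Rz(yaw) Ry(pitch) Rx(roll)).
In Python, from bench import robot, imaging gives the robot as it stands.
- The arm moves only by the shell command python3 -m pendant 'ROWS'. ROWS is JSON, a list of rows, each a list of 7 numbers: the shift along the world's x, y, z in cm, then the turn, a rotation vector about the world's x, y, z in degrees, then the opening, from 0 (shut) to 1 (fully open). In form: [[dx, dy, dz, ax, ay, az, jaw], ...]. A call has 1 to 8 rows; each row shifts and turns the commanded pose from where the row before left it; what a row does not reach is not made up. A row lasts 1/10 s, in which the tool goes at most 50 mm and 8.59 degrees, less where a joint would pass 70% of its speed; a pose out of reach is approached as far as the arm can. A call is refused whole if a number of a shift passes 5 or a number of a turn 8.59, either way. A call with a gripper value outside its range is refused whole. The fingers move at their own pace and stop on an object; the grip force is fixed at half the most. Time passes only in rows, so rows that do not move let the fingers close. It gives the time, the measured TCP pose, the force, the opening and the grip force at its end, in the units of the state.
- robot.get_obs(): the state, without advancing time (a new reading comes with each control period).
- imaging.snapshot(name): name is "scene" or "side" or "wrist"; returns the picture (400x640x3 uint8, red, green, blue); there is no depth.
- imaging.camera_params(name): a dict with "camera_matrix" (3x3 intrinsics, pixels), "R" (3x3) and "t" (3): a world point X has camera coordinates R X + t. Camera axes: x right, y down, z forward; pixel columns grow to the right and rows downward; lengths in m; the calibration is good to about 2 mm. The wrist camera is an equidistant fisheye: a pixel r from the principal point sees the ray r / f radians off the axis. A picture is of the moment at which its call begins: read the wrist's pose just before it. camera_params takes no time and is no camera call; for the wrist camera it gives the pose at the moment of the call.
- robot.close_job(): hands the job in; it is judged then, once.
The state is a dict: "time": time; "joint_positions": joint angles; "qvel": joint speeds; "joint_torque": joint torques, N m; "tool_pos": TCP position; "ee_rot": TCP orientation; "wrist_force": force on the tool from outside, world axes, zero at the start; "wrist_torque": the same for the moment, N m; "width": finger opening in m; "finger_force": force on a finger pad.
Only numpy, scipy, OpenCV 4.12 (cv2) and the standard library are available. Lean on these libraries where they do the work, as an engineer would, in place of code of your own. Each camera call takes 0.05 s, during which the arm holds its last target. There are 200 camera calls.

## Working session

There is one attempt and no reset: what is moved stays moved. The work goes in short steps, Python scripts to look and compute and a shell command to move; the robot and the scene stay as the last step left them, time stands still between calls to the robot, and variables do not carry over. Pictures are saved under pics/ and viewed, at most 10 in all, crops included, and the job is handed in when it is done.

```bash
mkdir -p pics; python3 - <<'E'
from bench import robot, imaging
import cv2,numpy as np
o=robot.get_obs();print({k:np.round(v,3) for k,v in o.items()}, robot.tip_extent)
for n in("scene","side"):
    p=imaging.camera_params(n);print(n,p)
    cv2.imwrite(f"pics/{n}0.png",imaging.snapshot(n)[:,:,::-1])
E
```

```text
{'time': np.float64(0.0), 'joint_positions': array([ 1.194,  0.088,  1.372, -0.   ,  1.684, -0.103]), 'qvel': array([-0.001, -0.   , -0.   , -0.   , -0.001,  0.002]), 'joint_torque': array([ 0.0000e+00, -3.4017e+01, -3.0243e+01,  7.2000e-02,  3.3000e-02,
       -0.0000e+00]), 'tool_pos': array([0.149, 0.529, 0.215]), 'ee_rot': array([-3.139, -0.   ,  2.868]), 'wrist_force': array([ 0.226,  0.401, -0.053]), 'wrist_torque': array([-0.004,  0.069,  0.035]), 'finger_force': np.float64(0.0), 'width': np.float64(0.094)} 0.011
scene {'camera_matrix': array([[364.38363459,   0.        , 321.22710149],
       [  0.        , 364.38363459, 201.10585713],
       [  0.        ,   0.        ,   1.        ]]), 'R': array([[ 0.08737361,  0.99617491,  0.00118354],
       [ 0.74058863, -0.06416167, -0.66888845],
       [-0.66625395,  0.05931972, -0.74336185]]), 't': array([-0.03200158, -0.32814197,  1.41563804])}
side {'camera_matrix': array([[488.3378291 ,   0.        , 325.53492568],
       [  0.        , 488.3378291 , 200.94057173],
       [  0.        ,   0.        ,   1.        ]]), 'R': array([[ 0.96922172, -0.2461852 ,  0.00144873],
       [-0.15214905, -0.60361056, -0.78262696],
       [ 0.19354564,  0.75831863, -0.62248931]]), 't': array([-0.56661805,  0.16243769,  1.20650569])}
```

View pics/scene0.png

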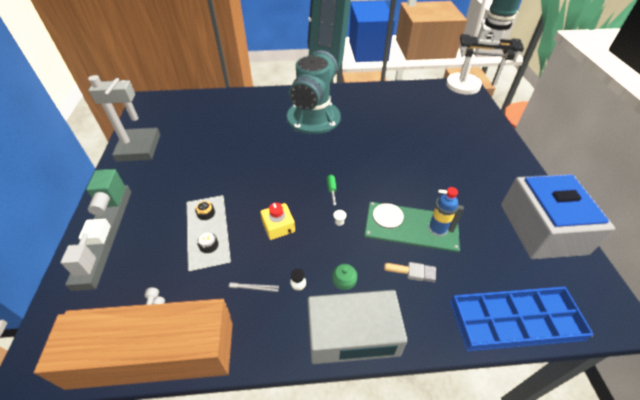

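View pics/side0.png

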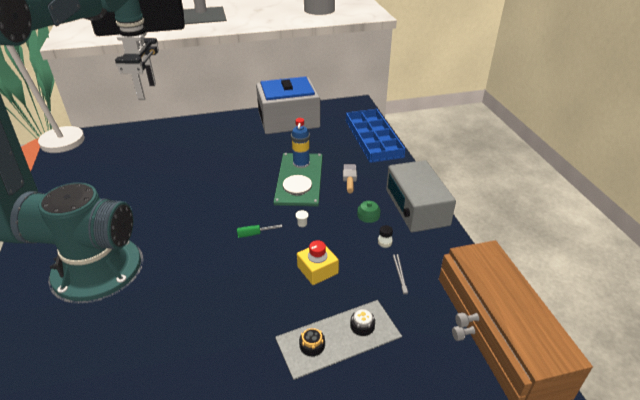

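The scene view shows the gold watch at (205,209), steel watch (207,241), stop button (276,209), disc (388,215) and red cap (452,192). In the side view they are at (312,340), (363,320), (318,246), (297,185) and (300,122). Next I refine these with colour masks and rays.

```bash
cat > h.py <<'E'
import cv2,numpy as np
from bench import robot, imaging
def ray(n,uv,p=None):
    p=p or imaging.camera_params(n); K,R,t=p['camera_matrix'],p['R'],p['t']
    d=np.array([(uv[0]-K[0,2])/K[0,0],(uv[1]-K[1,2])/K[1,1]])
    if n=='wrist':
        th=np.hypot(*d); v=np.r_[d/max(th,1e-9)*np.sin(th),np.cos(th)]
    else: v=np.r_[d,1]
    return -R.T@t,R.T@v
def onplane(n,uv,z,p=None):
    c,d=ray(n,uv,p); return c+d*(z-c[2])/d[2]
def cross(a,b):
    (c1,d1),(c2,d2)=a,b
    s=np.linalg.lstsq(np.c_[d1,-d2],c2-c1,rcond=None)[0]
    x,y=c1+s[0]*d1,c2+s[1]*d2; return (x+y)/2,np.linalg.norm(x-y)
def blobs(mask,box,off=0):
    m=np.zeros_like(mask,np.uint8);x0,y0,x1,y1=box;m[y0:y1,x0:x1]=mask[y0:y1,x0:x1]
    n,l,s,c=cv2.connectedComponentsWithStats(m)
    i=1+np.argmax(s[1:,4]); return c[i],s[i],(l==i).astype(np.uint8)
def red(im): i=im.astype(int); return (i[...,0]>130)&(i[...,1]<70)&(i[...,2]<80)
def white(im): i=im.astype(int); return (i.min(-1)>165)
def black(im): i=im.astype(int); return (i.max(-1)<45)
E
python3 - <<'E'
from h import *
S={n:cv2.imread(f"pics/{n}0.png")[:,:,::-1] for n in("scene","side")}
B={'stop':(red,{'scene':(255,190,300,225),'side':(300,230,335,265)},.072),
'noz':(red,{'scene':(435,180,470,205),'side':(285,112,315,135)},.159),
'disc':(white,{'scene':(365,195,412,235),'side':(275,165,320,200)},.038),
'steel':(black,{'scene':(190,226,222,258),'side':(345,300,382,340)},.016),
'gold':(black,{'scene':(190,195,222,225),'side':(295,320,330,358)},.016)}
for k,(f,bx,z) in B.items():
    r=[]
    for n in S:
        c,s,m=blobs(f(S[n]),bx[n])
        cn=np.array(s[:2])+np.array(s[2:4])/2-.5
        if k in('steel','gold'):c=cn
        r.append(ray(n,c)); print(k,n,np.round(c,1),s,np.round(onplane(n,c,z),3))
    print('  cross',*np.round(cross(*r)[0],3),round(cross(*r)[1],4))
def big(n,b): return cv2.resize(S[n][b[1]:b[3],b[0]:b[2]],(390,300),interpolation=cv2.INTER_CUBIC)
a=np.vstack([np.hstack([big('scene',(180,190,245,240+10-10)),big('side',(285,290,385,367))]),np.hstack([big('scene',(255,190,307,230)),big('side',(290,230,342,270))])])
cv2.imwrite('pics/crop1.png',a[:,:,::-1])
E
```

```text
stop scene [275.4 213.7] [271 211  11   6  35] [ 0.542 -0.141  0.072]
stop side [317.9 248.5] [309 240  17  17 171] [ 0.529 -0.144  0.072]
  cross 0.533 -0.14 0.064 0.0061
noz scene [451.2 194.6] [447 192  11   6  37] [0.591 0.31  0.159]
noz side [299.5 121.1] [296 118   8   8  36] [0.583 0.31  0.159]
  cross 0.585 0.314 0.155 0.004
disc scene [387.9 215. ] [373 203  31  25 605] [0.546 0.174 0.038]
disc side [296.8 183.3] [283 175  29  18 402] [0.541 0.168 0.038]
  cross 0.542 0.175 0.033 0.001
steel scene [204. 250.] [204 250   1   1   1] [ 0.606 -0.338  0.016]
steel side [362. 328.] [351 321  23  15 157] [ 0.577 -0.347  0.016]
  cross 0.586 -0.34 -0.003 0.0136
gold scene [202. 217.] [199 216   7   3  13] [ 0.489 -0.358  0.016]
gold side [312.  348.5] [300 342  25  14 154] [ 0.462 -0.371  0.016]
  cross 0.467 -0.362 -0.003 0.0097
```

View pics/crop1.png

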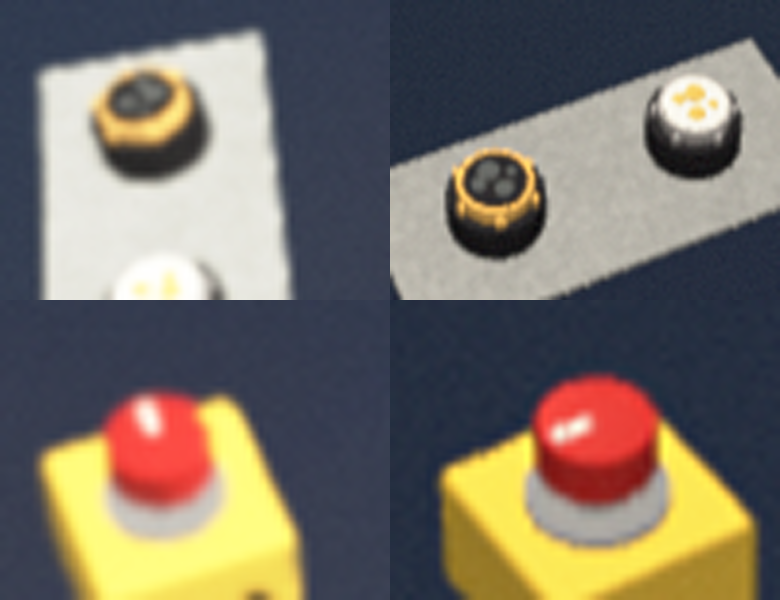

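The crop shows the steel watch's silver dial at side (362.7,316.9), the gold dial at (312.4,338) and the button top at side (317.6,244.4) and scene (276.1,207.3). I convert these and move above the button.

```bash
python3 - <<'E'
from h import *
print('steel',onplane('side',(362.7,316.9),.039)); print('gold',onplane('side',(312.4,338),.039))
print('stop',onplane('side',(317.6,244.4),.082),onplane('scene',(276.1,207.3),.082))
E
python3 -m pendant '[[2.4,-4.2,0.5,0,0,0,0],[2.4,-4.2,0.5,0,0,0,0],[2.4,-4.2,0.5,0,0,0,0],[2.4,-4.2,0.5,0,0,0,0],[2.4,-4.2,0.5,0,0,0,0],[2.4,-4.2,0.5,0,0,0,0],[2.4,-4.2,0,0,0,0,0],[2.4,-4.2,0,0,0,0,0]]'
python3 -m pendant '[[2.4,-4.2,0,0,0,0,0],[2.4,-4.2,0,0,0,0,0],[2.4,-4.2,0,0,0,0,0],[2.4,-4.2,0,0,0,0,0],[2.4,-4.2,0,0,0,0,0],[2.4,-4.2,0,0,0,0,0],[2.0,-4,0,0,0,0,0],[0,0,0,0,0,0,0]]'
python3 - <<'E'
from h import *
p=imaging.camera_params('wrist');im=imaging.snapshot('wrist');o=robot.get_obs()
print(o['tool_pos'],o['ee_rot'],p['camera_matrix'],-p['R'].T@p['t'])
cv2.imwrite('pics/w1.png',im[:,:,::-1]);np.savez('w1.npz',**p)
E
```

```text
steel [ 0.58064522 -0.33667371  0.039     ]
gold [ 0.46482696 -0.36238639  0.039     ]
stop [ 0.52951137 -0.14044589  0.082     ] [ 0.52802427 -0.1379473   0.082     ]
time: 0.9
tool_pos: [0.3411, 0.1918, 0.2465]
ee_rot: [3.141, 0.0, 2.868]
wrist_force: [1.3, 0.9, -0.5]
width: 0.0332
finger_force: 0.0
time: 1.7
tool_pos: [0.5056, -0.1029, 0.2444]
ee_rot: [-3.14, -0.003, 2.862]
wrist_force: [0.3, -0.7, -0.1]
width: 0.0007
finger_force: 0.0
[ 0.50478382 -0.10040968  0.2447858 ] [ 3.14131878 -0.0034395   2.86382524] [[309.70691629   0.         321.44428987]
 [  0.         309.70691629 205.27502006]
 [  0.           0.           1.        ]] [ 0.42829731 -0.08120811  0.41322295]
```

View pics/w1.png

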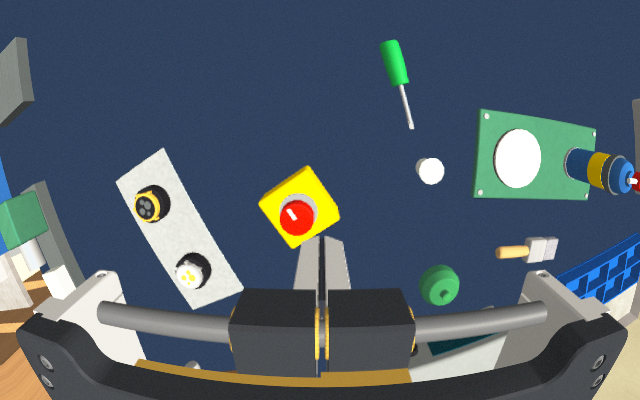

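The wrist view shows everything: button top (297,217), steel watch (191,272), gold watch (148,206) and disc (517,158). I project these with masks.

```bash
python3 - <<'E'
from h import *
p=dict(np.load('w1.npz')); im=cv2.imread('pics/w1.png')[:,:,::-1]
def ell(mask,box):
    c,s,m=blobs(mask,box); k=max(cv2.findContours(m,0,2)[0],key=cv2.contourArea); e=cv2.fitEllipse(cv2.convexHull(k)); return e
e=ell(red(im),(270,190,325,245));print('stop',e,onplane('wrist',e[0],.08,p))
e=ell(white(im),(480,115,550,200));print('disc',e,onplane('wrist',e[0],.038,p))
i=im.astype(int)
e=ell((i.max(-1)>150),(178,256,207,288));print('steel?',e,onplane('wrist',e[0],.039,p))
print('steel manual',onplane('wrist',(191,272),.039,p),'gold',onplane('wrist',(148,206),.039,p))
print('noz',onplane('wrist',(638,182),.16,p))
E
```

```text
stop ((296.5465393066406, 217.25128173828125), (33.260372161865234, 34.61854934692383), 8.695942878723145) [ 0.52485209 -0.13915327  0.08      ]
disc ((517.7313232421875, 158.1123504638672), (45.36996078491211, 59.17420959472656), 6.548516273498535) [0.54011729 0.17179671 0.038     ]
steel? ((188.32366943359375, 275.9375915527344), (27.619035720825195, 30.224214553833008), 18.826976776123047) [ 0.58020899 -0.32949827  0.039     ]
steel manual [ 0.57507829 -0.32205357  0.039     ] gold [ 0.46397048 -0.34677294  0.039     ]
noz [0.5811683  0.30717551 0.16      ]
```

```bash
python3 -m pendant '[[2.1,-3.8,0,0,0,0,0],[0,0,-4,0,0,0,0],[0,0,-4,0,0,0,0],[0,0,-3,0,0,0,0],[0,0,-2,0,0,0,0],[0,0,-1.2,0,0,0,0],[0,0,0,0,0,0,0],[0,0,0,0,0,0,0]]'; python3 -m pendant '[[0,0,-0.5,0,0,0,0],[0,0,-0.4,0,0,0,0],[0,0,-0.3,0,0,0,0],[0,0,-0.2,0,0,0,0],[0,0,0,0,0,0,0]]'
```

```text
time: 2.55
tool_pos: [0.5262, -0.136, 0.1056]
ee_rot: [3.141, 0.002, 2.869]
wrist_force: [0.6, -0.5, -0.6]
width: 0.0006
finger_force: 0.0
time: 3.05
tool_pos: [0.5261, -0.1366, 0.0913]
ee_rot: [3.141, 0.001, 2.868]
wrist_force: [-0.9, 0.8, 4.6]
width: 0.0008
finger_force: 2.2
```

```bash
python3 -m pendant '[[0,0,-0.2,0,0,0,0],[0,0,-0.2,0,0,0,0],[0,0,-0.1,0,0,0,0],[0,0,0,0,0,0,0]]'; python3 -m pendant '[[0,0,-0.1,0,0,0,0],[0,0,-0.1,0,0,0,0],[0,0,0,0,0,0,0],[0,0,0,0,0,0,0]]'
```

```text
time: 3.45
tool_pos: [0.5261, -0.1366, 0.0872]
ee_rot: [3.142, 0.002, 2.868]
wrist_force: [-2.4, 1.8, 8.8]
width: 0.0003
finger_force: 4.2
time: 3.85
tool_pos: [0.5263, -0.1366, 0.0871]
ee_rot: [-3.141, 0.002, 2.868]
wrist_force: [-4.7, 2.6, 15.3]
width: 0.0009
finger_force: 7.6
```

Button bottomed out (TCP stops at 0.0871, 15 N). Now I lift and go above the steel watch.

```bash
python3 -m pendant '[[0,0,3,0,0,0,0],[0,0,4,0,0,0,0],[0.5,-1.5,4,0,0,0,1],[1.2,-4,1,0,0,0,1],[1.2,-4,0,0,0,0,1],[1.2,-4,0,0,0,0,1],[1.2,-4,0,0,0,0,1],[0,0,0,0,0,0,1]]'; python3 -m pendant '[[0,0,0,0,0,0,1],[0,0,0,0,0,0,1]]'
python3 - <<'E'
from h import *
p=imaging.camera_params('wrist');im=imaging.snapshot('wrist');o=robot.get_obs()
print(o['tool_pos'])
cv2.imwrite('pics/w2.png',im[:,:,::-1]);np.savez('w2.npz',**p)
E
```

```text
time: 4.65
tool_pos: [0.5784, -0.3163, 0.2002]
ee_rot: [-3.141, -0.003, 2.863]
wrist_force: [-0.0, 0.9, -0.9]
width: 0.0449
finger_force: 0.0
time: 4.85
tool_pos: [0.5786, -0.3105, 0.2032]
ee_rot: [3.141, -0.001, 2.869]
wrist_force: [0.7, 0.1, 0.0]
width: 0.0609
finger_force: 0.0
[ 0.57866395 -0.3101955   0.20368838]
```

View pics/w2.png

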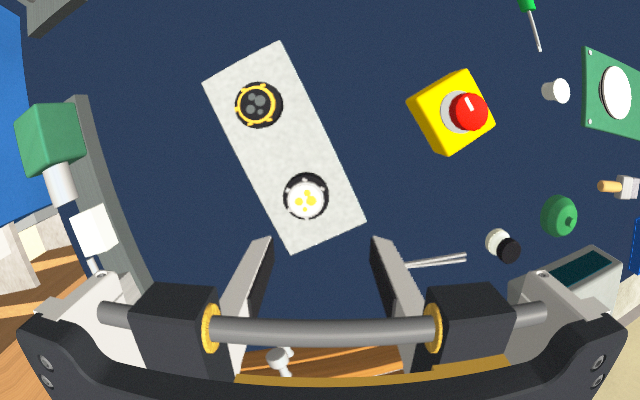

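Steel dial is centred at about (306,198), inside its black cushion; the gold watch is at (258,104). The fingers are opening clear of both.

```bash
python3 - <<'E'
from h import *
p=dict(np.load('w2.npz'));im=cv2.imread('pics/w2.png')[:,:,::-1]
c,s,m=blobs(black(im),(275,165,337,225));k=cv2.convexHull(cv2.findNonZero(m));e=cv2.fitEllipse(k)
print(e,onplane('wrist',e[0],.026,p))
c,s,m=blobs(white(im),(286,178,325,220));k=cv2.convexHull(cv2.findNonZero(m));f=cv2.fitEllipse(k)
print(f,onplane('wrist',f[0],.038,p))
print('gold',onplane('wrist',(258.5,104),.039,p))
for q in(.05,):
  print('stop',onplane('wrist',(469,112),.08,p))
E
```

```text
((305.0663146972656, 182.04208374023438), (19.16111183166504, 31.002286911010742), 83.41814422607422) [ 0.56439857 -0.32691494  0.026     ]
((302.15966796875, 200.12704467773438), (39.179039001464844, 49.102745056152344), 44.66748046875) [ 0.58109655 -0.33456617  0.038     ]
gold [ 0.4655465  -0.34990027  0.039     ]
stop [ 0.52724883 -0.14354847  0.08      ]
```

```bash
python3 - <<'E'
from h import *
p=dict(np.load('w2.npz'));im=cv2.imread('pics/w2.png')
print(onplane('wrist',(306,198.5),.038,p), robot.get_obs()['tool_pos'])
h=cv2.cvtColor(im,cv2.COLOR_BGR2HSV);m=(h[...,1]>120)&(h[...,0]>15)&(h[...,0]<35)
c,s,_=blobs(cv2.dilate(m.astype(np.uint8),np.ones((7,7))),(280,170,335,225));print('brass',c,onplane('wrist',c,.039,p))
a=cv2.resize(im[160:235,270:345],(600,600),interpolation=cv2.INTER_CUBIC);cv2.imwrite('pics/c2.png',a)
E
```

```text
[ 0.58045348 -0.32989558  0.038     ] [ 0.57866395 -0.3101955   0.20368838]
brass [305.34343434 200.07070707] [ 0.5817525  -0.33099021  0.039     ]
```

View pics/c2.png

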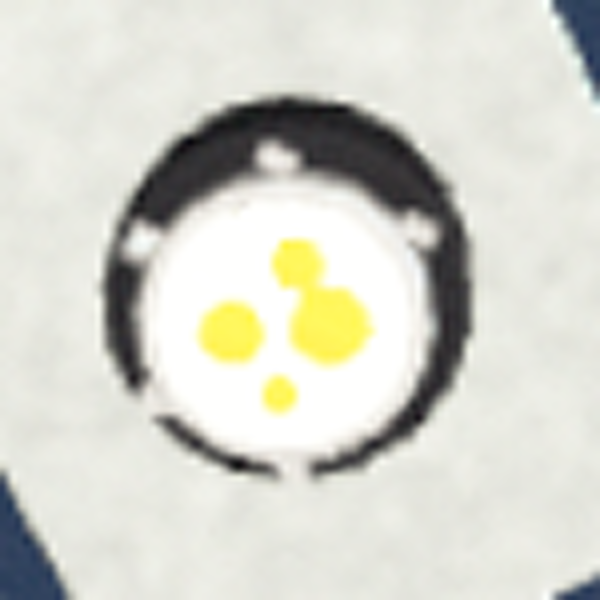

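The crop shows the dial centred at full-image pixel (305.9,199.6), giving about (0.581,-0.332). I descend around the cushion.

```bash
python3 -m pendant '[[0.2,-2.3,0,0,0,0,1],[0,0,-4,0,0,0,1],[0,0,-4,0,0,0,1],[0,0,-4,0,0,0,1],[0,0,-3,0,0,0,1],[0,0,-2,0,0,0,1],[0,0,-1,0,0,0,1],[0,0,0,0,0,0,1]]'; python3 -m pendant '[[0,0,0,0,0,0,1],[0,0,0,0,0,0,1]]'
```

```text
time: 5.7
tool_pos: [0.58, -0.3329, 0.0224]
ee_rot: [3.141, -0.003, 2.869]
wrist_force: [-0.2, 0.6, -0.8]
width: 0.0938
finger_force: 0.0
time: 5.9
tool_pos: [0.582, -0.335, 0.026]
ee_rot: [-3.14, 0.004, 2.868]
wrist_force: [-1.0, 0.3, -0.1]
width: 0.0938
finger_force: 0.0
```

```bash
python3 -m pendant '[[0,0,-0.3,0,0,0,1],[0,0,-0.2,0,0,0,1],[0,0,0,0,0,0,1],[0,0,0,0,0,0,1]]';python3 -m pendant '[[0,0,0,0,0,0,0.65],[0,0,0,0,0,0,0.6],[0,0,0,0,0,0,0.57],[0,0,0,0,0,0,0.5],[0,0,0,0,0,0,0.4],[0,0,0,0,0,0,0.3],[0,0,0,0,0,0,0.3],[0,0,0,0,0,0,0.3]]'
```

```text
time: 6.3
tool_pos: [0.5806, -0.3345, 0.0184]
ee_rot: [3.141, -0.0, 2.868]
wrist_force: [0.1, 0.1, -0.8]
width: 0.0937
finger_force: 0.0
time: 7.1
tool_pos: [0.5809, -0.3341, 0.0185]
ee_rot: [3.141, 0.0, 2.868]
wrist_force: [1.0, 2.2, 0.8]
width: 0.0533
finger_force: 30.0
```

Gripped at 53 mm with 30 N. Lift and carry.

```bash
python3 -m pendant '[[0,0,0.5,0,0,0,0.3],[0,0,1.5,0,0,0,0.3],[0,0,2.5,0,0,0,0.3],[0,0,3,0,0,0,0.3],[0,0,2.5,0,0,0,0.3],[0,0,1.5,0,0,0,0.3],[0,0,0.5,0,0,0,0.3],[0,1,0,0,0,0,0.3]]';python3 -m pendant '[[0,2.5,0,0,0,0,0.3],[-0.4,4,0,0,0,0,0.3],[-0.4,4,0,0,0,0,0.3],[-0.4,4,0,0,0,0,0.3],[-0.4,4,0,0,0,0,0.3],[-0.4,4,0,0,0,0,0.3],[-0.4,4,0,0,0,0,0.3],[-0.4,4,0,0,0,0,0.3]]';python3 -m pendant '[[-0.4,4,0,0,0,0,0.3],[-0.4,4,0,0,0,0,0.3],[-0.4,4,0,0,0,0,0.3],[0,3,0,0,0,0,0.3],[0,2,0,0,0,0,0.3],[0,0,0,0,0,0,0.3],[0,0,0,0,0,0,0.3],[0,0,0,0,0,0,0.3]]'
python3 - <<'E'
from h import *
p=imaging.camera_params('wrist');im=imaging.snapshot('wrist');o=robot.get_obs()
print(o['tool_pos'])
cv2.imwrite('pics/w3.png',im[:,:,::-1]);np.savez('w3.npz',**p)
cv2.imwrite('pics/s3.png',imaging.snapshot('side')[:,:,::-1])
E
```

```text
time: 7.9
tool_pos: [0.5807, -0.3255, 0.139]
ee_rot: [-3.141, 0.001, 2.866]
wrist_force: [-0.4, -0.4, -2.1]
width: 0.0532
finger_force: 30.0
time: 8.7
tool_pos: [0.5508, -0.0171, 0.1362]
ee_rot: [-3.141, -0.004, 2.868]
wrist_force: [0.7, 0.6, -2.1]
width: 0.0532
finger_force: 30.0
time: 9.5
tool_pos: [0.5401, 0.1496, 0.1375]
ee_rot: [-3.14, -0.001, 2.867]
wrist_force: [-0.6, 0.5, -1.3]
width: 0.0535
finger_force: 30.0
[0.54039167 0.14946439 0.13783561]
```

View pics/w3.png

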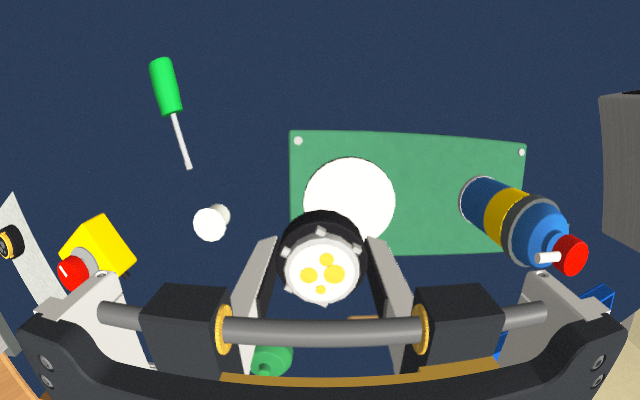

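The watch is held level, dial at (320,270). The disc's upper arc is visible with its centre near (349,200), and the red cap top is near (574,256). I fit the disc arc on its plane and check the watch offset in the grip.

```bash
python3 - <<'E'
from h import *
from scipy.optimize import least_squares as ls
p=dict(np.load('w3.npz'));im=cv2.imread('pics/w3.png')[:,:,::-1]
c,s,m=blobs(white(im),(295,145,405,260));k=max(cv2.findContours(m,0,1)[0],key=cv2.contourArea)[:,0]
k=np.array([q for q in k if q[1]<205 or (q[0]>378 and q[1]<230)])
P=np.array([onplane('wrist',q,.038,p)[:2] for q in k])
r=ls(lambda v:np.hypot(*(P-v[:2]).T)-v[2],[.54,.17,.04],loss='soft_l1',f_scale=.001);print('disc',r.x,len(P),np.abs(r.fun).max())
print('dial',onplane('wrist',(320.5,270),.1378+.0205,p))
c,s,m=blobs(red(im),(545,225,600,285));print('red',c,s,onplane('wrist',c,.16,p),'top',onplane('wrist',(574,257),.167,p))
S=cv2.imread('pics/s3.png')[:,:,::-1]
c,s,m=blobs(white(S),(275,165,320,200));print('side',c,s)
E
```

```text
disc [0.54144391 0.17433088 0.04161486] 157 0.0007676900338599024
dial [0.53768603 0.14887418 0.1583    ]
red [572.58605664 253.76470588] [555 234  34  43 918] [0.58210269 0.31520535 0.16      ] top [0.57949599 0.31004427 0.167     ]
side [296.78465347 183.38613861] [283 175  29  18 404]
```

```bash
python3 -m pendant '[[0.1,1.2,0,0,0,0,0.3],[0,1.2,0,0,0,0,0.3],[0,0,-1,0,0,0,0.3],[0,0,-2,0,0,0,0.3],[0,0,-2,0,0,0,0.3],[0,0,-1.5,0,0,0,0.3],[0,0,-1,0,0,0,0.3],[0,0,0,0,0,0,0.3]]';python3 -m pendant '[[0,0,-0.2,0,0,0,0.3],[0,0,-0.2,0,0,0,0.3],[0,0,0,0,0,0,0.3],[0,0,0,0,0,0,0.3]]'
```

```text
time: 10.4
tool_pos: [0.5404, 0.1743, 0.0613]
ee_rot: [-3.14, -0.004, 2.868]
wrist_force: [0.5, -0.4, -1.8]
width: 0.0535
finger_force: 30.0
time: 10.8
tool_pos: [0.5421, 0.1746, 0.0602]
ee_rot: [3.141, 0.001, 2.868]
wrist_force: [-0.7, -0.6, -1.1]
width: 0.0533
finger_force: 30.0
```

```bash
python3 -m pendant '[[0,0,-0.2,0,0,0,0.3],[0,0,-0.2,0,0,0,0.3],[0,0,-0.1,0,0,0,0.3],[0,0,0,0,0,0,0.3],[0,0,0,0,0,0,0.3]]';python3 -m pendant '[[0,0,-0.1,0,0,0,0.3],[0,0,-0.1,0,0,0,0.3],[0,0,0,0,0,0,0.3],[0,0,0,0,0,0,0.3]]'
```

```text
time: 11.3
tool_pos: [0.5417, 0.1745, 0.0544]
ee_rot: [-3.142, -0.0, 2.868]
wrist_force: [-0.5, -0.6, -2.0]
width: 0.053
finger_force: 30.0
time: 11.7
tool_pos: [0.5417, 0.1745, 0.0525]
ee_rot: [3.141, 0.0, 2.868]
wrist_force: [-0.2, 0.1, -1.9]
width: 0.0529
finger_force: 30.0
```

```bash
python3 -m pendant '[[0,0,-0.1,0,0,0,0.3],[0,0,0,0,0,0,0.3],[0,0,0,0,0,0,0.3]]';python3 -m pendant '[[0,0,-0.05,0,0,0,0.3],[0,0,0,0,0,0,0.3],[0,0,0,0,0,0,0.3]]'
```

```text
time: 12.0
tool_pos: [0.5418, 0.1745, 0.0524]
ee_rot: [3.141, 0.0, 2.868]
wrist_force: [-2.4, -1.1, 5.1]
width: 0.0528
finger_force: 30.0
time: 12.3
tool_pos: [0.5418, 0.1745, 0.0524]
ee_rot: [3.141, 0.001, 2.868]
wrist_force: [-3.5, -1.8, 7.4]
width: 0.0531
finger_force: 30.0
```

Contact at the expected height (TCP 0.0524). Release, then rise.

```bash
python3 -m pendant '[[0,0,0.1,0,0,0,0.3],[0,0,0,0,0,0,0.65],[0,0,0,0,0,0,0.8],[0,0,0,0,0,0,1],[0,0,0,0,0,0,1],[0,0,0,0,0,0,1],[0,0,0,0,0,0,1],[0,0,0,0,0,0,1]]';python3 -m pendant '[[0,0,1,0,0,0,1],[0,0,3,0,0,0,1],[0,0,4,0,0,0,1],[0,0,4,0,0,0,1],[0,0,4,0,0,0,0],[-1,-2,0,0,0,0,0],[0,0,0,0,0,0,0],[0,0,0,0,0,0,0]]'
python3 - <<'E'
from h import *
p=imaging.camera_params('wrist');im=imaging.snapshot('wrist');o=robot.get_obs()
print(o['tool_pos'])
cv2.imwrite('pics/w4.png',im[:,:,::-1]);np.savez('w4.npz',**p)
E
```

```text
time: 13.1
tool_pos: [0.5418, 0.1745, 0.052]
ee_rot: [3.141, 0.0, 2.868]
wrist_force: [-0.7, -0.6, 0.6]
width: 0.094
finger_force: 0.0
time: 13.9
tool_pos: [0.5316, 0.1546, 0.2121]
ee_rot: [3.141, -0.0, 2.867]
wrist_force: [-0.6, -0.1, -0.6]
width: 0.0657
finger_force: 0.0
[0.53139765 0.15477526 0.21125419]
```

View pics/w4.png

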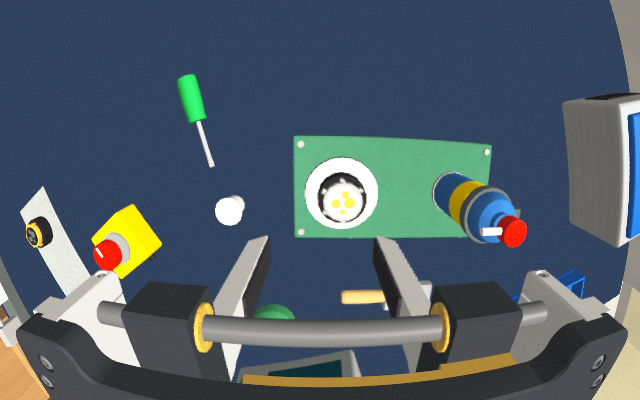

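The watch stands centred on the disc, dial at (343,202); the cap top is at about (514,230). I cross-check the cap position against the 144 mm distance along the plate axis.

```bash
python3 - <<'E'
from h import *
p=dict(np.load('w4.npz'));im=cv2.imread('pics/w4.png')[:,:,::-1]
c,s,m=blobs(red(im),(490,205,535,255));e=cv2.fitEllipse(cv2.convexHull(cv2.findNonZero(m)));print(c,s,e)
print('cap',onplane('wrist',e[0],.164,p))
a,b=onplane('wrist',(300,144.5),.012,p),onplane('wrist',(487.5,152.5),.012,p);u=(b-a)[:2];print(np.linalg.norm(u));u/=np.linalg.norm(u)
print('axis',u,np.array([.5415,.1743])+.144*u)
print('watch',onplane('wrist',(343,202),.073,p))
q=imaging.camera_params('side');print(cross(ray('side',(299.5,120.3)),ray('wrist',e[0],p)))
E
```

```text
[512.25403818 230.83259912] [497 216  30  32 681] ((511.45611572265625, 230.9329071044922), (29.600505828857422, 31.94069480895996), 160.06771850585938)
cap [0.57981871 0.31002937 0.164     ]
0.24402671121586217
axis [0.28198529 0.95941873] [0.58210588 0.3124563 ]
watch [0.54118189 0.17396512 0.073     ]
(array([0.58320591, 0.31315187, 0.15956618]), np.float64(0.0014178249787889017))
```

```bash
python3 -m pendant '[[0,0,1,0,0,0,0],[1.2,3.9,0,0,0,0,0],[1.3,4,0,0,0,0,0],[1.3,4,0,0,0,0,0],[1.3,3.9,0,0,0,0,0],[0,0,0,0,0,0,0],[0,0,0,0,0,0,0],[0,0,0,0,0,0,0]]';python3 -m pendant '[[0,0,-2,0,0,0,0],[0,0,-1.2,0,0,0,0],[0,0,0,0,0,0,0],[0,0,0,0,0,0,0]]'
```

```text
time: 14.75
tool_pos: [0.5826, 0.3119, 0.2219]
ee_rot: [-3.141, -0.0, 2.867]
wrist_force: [0.9, 0.1, -0.4]
width: 0.0009
finger_force: 0.0
time: 15.15
tool_pos: [0.5825, 0.3117, 0.1901]
ee_rot: [-3.141, -0.0, 2.867]
wrist_force: [0.5, 0.2, -0.8]
width: 0.0005
finger_force: 0.0
```

```bash
python3 -m pendant '[[0,0,-0.5,0,0,0,0],[0,0,-0.5,0,0,0,0],[0,0,-0.3,0,0,0,0],[0,0,-0.2,0,0,0,0],[0,0,-0.2,0,0,0,0],[0,0,0,0,0,0,0]]';python3 -m pendant '[[0,0,-0.2,0,0,0,0],[0,0,-0.1,0,0,0,0],[0,0,0,0,0,0,0],[0,0,0,0,0,0,0]]'
```

```text
time: 15.75
tool_pos: [0.5829, 0.3126, 0.1744]
ee_rot: [3.141, 0.001, 2.868]
wrist_force: [-0.5, -0.8, 6.2]
width: 0.0004
finger_force: 3.0
time: 16.15
tool_pos: [0.5829, 0.3125, 0.1726]
ee_rot: [3.14, 0.002, 2.868]
wrist_force: [-1.8, -1.1, 8.1]
width: 0.0002
finger_force: 3.8
```

```bash
python3 -m pendant '[[0,0,-0.1,0,0,0,0],[0,0,-0.1,0,0,0,0],[0,0,0,0,0,0,0],[0,0,0,0,0,0,0]]'
```

```text
time: 16.55
tool_pos: [0.5829, 0.3125, 0.1722]
ee_rot: [3.14, 0.003, 2.868]
wrist_force: [-4.1, -1.3, 11.7]
width: 0.0007
finger_force: 5.9
```

Cap bottomed at 0.1722. Lift and travel back to the stop button, opening the fingers.

```bash
python3 -m pendant '[[0,0,2,0,0,0,0],[0,0,3,0,0,0,0],[-0.5,-3,0.5,0,0,0,0],[-0.5,-4,0,0,0,0,0],[-0.5,-4,0,0,0,0,0],[-0.5,-4,0,0,0,0,0],[-0.5,-4,0,0,0,0,0],[-0.5,-4,0,0,0,0,0]]';python3 -m pendant '[[-0.5,-4,0,0,0,0,1],[-0.5,-4,0,0,0,0,1],[-0.5,-4,0,0,0,0,1],[-0.5,-4,0,0,0,0,1],[-0.5,-3,0,0,0,0,1],[0,0,0,0,0,0,1],[0,0,0,0,0,0,1],[0,0,0,0,0,0,1]]'
python3 - <<'E'
from h import *
from scipy.optimize import least_squares as ls
p=imaging.camera_params('wrist');im=imaging.snapshot('wrist');o=robot.get_obs()
print(o['tool_pos'])
i=im.astype(int);H=cv2.cvtColor(im,cv2.COLOR_RGB2HSV)
c,s,m=blobs((H[...,1]>150)&(H[...,0]>20)&(H[...,0]<35)&(H[...,2]>120),(0,100,640,330));print('yellow',c,s)
x0,y0,w,h=s[:4]; bx=(x0-5,y0-20,x0+w+5,y0+h+20)
c,s,m=blobs(red(im),bx);e=cv2.fitEllipse(cv2.convexHull(cv2.findNonZero(m)));print('red',c,s,e,onplane('wrist',e[0],.08,p))
X0,X1,Y0,Y1=max(x0-40,0),x0+w+40,y0-40,y0+h+40
cv2.imwrite('pics/w5.png',cv2.resize(im[Y0:Y1,X0:X1,::-1],None,fx=3,fy=3));print(X0,Y0)
cv2.imwrite('pics/w5f.png',im[:,:,::-1]);np.savez('w5.npz',**p)
E
```

```text
time: 17.35
tool_pos: [0.5522, 0.0812, 0.2226]
ee_rot: [3.142, -0.0, 2.868]
wrist_force: [-0.3, -0.3, 0.4]
width: 0.0005
finger_force: 0.0
time: 18.15
tool_pos: [0.5279, -0.1064, 0.2228]
ee_rot: [3.141, -0.0, 2.869]
wrist_force: [0.3, -0.7, -0.1]
width: 0.061
finger_force: 0.0
[ 0.52794004 -0.10621786  0.22293115]
yellow [296.44200412 191.29135209] [ 251  150   87   88 2914]
red [291.9761658  203.69948187] [274 185  36  37 965] ((291.3520202636719, 203.3275146484375), (35.85564041137695, 37.13848114013672), 22.25605583190918) [ 0.5253887  -0.13947961  0.08      ]
211 110
```

```bash
python3 -m pendant '[[-0.2,-3.4,0,0,0,0,1],[0,0,-2,0,0,0,1],[0,0,-3,0,0,0,1],[0,0,-3,0,0,0,1],[0,0,-3,0,0,0,1],[0,0,-2.2,0,0,0,1],[0,0,-1,0,0,0,1],[0,0,0,0,0,0,1]]';python3 -m pendant '[[0,0,-0.7,0,0,0,1],[0,0,-0.3,0,0,0,1],[0,0,0,0,0,0,1],[0,0,0,0,0,0,1]]'
```

```text
time: 19.0
tool_pos: [0.5249, -0.1401, 0.0794]
ee_rot: [3.141, -0.003, 2.869]
wrist_force: [-0.4, -0.2, -0.1]
width: 0.0939
finger_force: 0.0
time: 19.4
tool_pos: [0.5262, -0.1416, 0.0717]
ee_rot: [-3.142, 0.001, 2.868]
wrist_force: [-0.1, -0.5, 0.3]
width: 0.0939
finger_force: 0.0
```

```bash
python3 -m pendant '[[0,0,0,0,0,0,0.5],[0,0,0,0,0,0,0.45],[0,0,0,0,0,0,0.4],[0,0,0,0,0,0,0.3],[0,0,0,0,0,0,0.2],[0,0,0,0,0,0,0.2],[0,0,0,0,0,0,0.2],[0,0,0,0,0,0,0.2]]'
```

```text
time: 20.2
tool_pos: [0.5263, -0.1394, 0.071]
ee_rot: [3.137, 0.0, 2.868]
wrist_force: [1.5, 5.8, -0.0]
width: 0.0391
finger_force: 30.0
```

Gripped. I shift the command 2 mm in y to relieve the side force, then turn clockwise.

```bash
python3 -m pendant '[[0,0.2,0,0,0,0,0.2],[0,0,0,0,0,-5,0.2],[0,0,0,0,0,-8,0.2],[0,0,0,0,0,-8,0.2],[0,0,0,0,0,-8,0.2],[0,0,0,0,0,-8,0.2],[0,0,0,0,0,0,0.2]]'; python3 -c "
from bench import robot;o=robot.get_obs();print(o['wrist_torque'],o['joint_positions'])"
```

```text
time: 20.9
tool_pos: [0.5268, -0.1385, 0.0711]
ee_rot: [3.138, 0.0, 2.223]
wrist_force: [4.4, 4.0, -2.0]
width: 0.0395
finger_force: 30.0
[ 0.6498518  -0.66105443 -0.05047135] [-0.36271609  0.14827681  1.59707107  0.00257229  1.39442675 -1.01494489]
```

```bash
python3 -m pendant '[[0,0,0,0,0,-8,0.2],[0,0,0,0,0,-8,0.2],[0,0,0,0,0,-8,0.2],[0,0,0,0,0,-4,0.2],[0,0,0,0,0,-4,0.2],[0,0,0,0,0,0,0.2],[0,0,0,0,0,0,0.2]]'; python3 -c "
from bench import robot;o=robot.get_obs();print(o['wrist_torque'])"
```

```text
time: 21.6
tool_pos: [0.5275, -0.1382, 0.0711]
ee_rot: [3.137, -0.002, 1.667]
wrist_force: [6.3, 3.2, -2.5]
width: 0.0393
finger_force: 30.0
[ 0.7002705  -0.96750438  0.01196497]
```

```bash
python3 -m pendant '[[0,0,0,0,0,-4,0.2],[0,0,0,0,0,-4,0.2],[0,0,0,0,0,-4,0.2],[0,0,0,0,0,0,0.2],[0,0,0,0,0,0,0.2]]'; python3 -c "
from bench import robot;o=robot.get_obs();print(o['wrist_torque'])"
```

```text
time: 22.1
tool_pos: [0.5279, -0.1371, 0.0711]
ee_rot: [3.137, -0.004, 1.461]
wrist_force: [7.1, 7.2, -2.8]
width: 0.0392
finger_force: 30.0
[ 1.16112872 -1.15927168  0.89179822]
```

End stop felt (0.9 N m). Release, lift away and check.

```bash
python3 -m pendant '[[0,0,0,0,0,0,0.6],[0,0,0,0,0,0,0.8],[0,0,0,0,0,0,1],[0,0,0,0,0,0,1],[0,0,0,0,0,0,1],[0,0,0,0,0,0,1]]';python3 -m pendant '[[0,0,1,0,0,0,1],[0,0,3,0,0,0,1],[0,0,4,0,0,0,1],[0,0,4,0,0,0,1],[-2,0,4,0,0,0,1],[-5,0,0,0,0,0,1],[0,0,0,0,0,0,1],[0,0,0,0,0,0,1]]'
python3 - <<'E'
from h import *
a=imaging.snapshot('side');b=imaging.snapshot('scene');w=imaging.snapshot('wrist')
r=lambda x,b:cv2.resize(x[b[1]:b[3],b[0]:b[2]],(390,300),interpolation=cv2.INTER_CUBIC)
A=np.vstack([np.hstack([r(a,(290,230,342,270)),r(b,(255,190,307,230))]),np.hstack([r(a,(260,110,338,205-35+0)),cv2.resize(w,(390,300))])])
cv2.imwrite('pics/f.png',A[:,:,::-1])
E
```

```text
time: 22.7
tool_pos: [0.5256, -0.1397, 0.071]
ee_rot: [-3.141, 0.0, 1.454]
wrist_force: [-1.0, -0.5, -0.2]
width: 0.0841
finger_force: 0.0
time: 23.5
tool_pos: [0.4553, -0.1395, 0.232]
ee_rot: [3.139, 0.001, 1.453]
wrist_force: [0.5, 0.0, 0.2]
width: 0.0939
finger_force: 0.0
```

View pics/f.png

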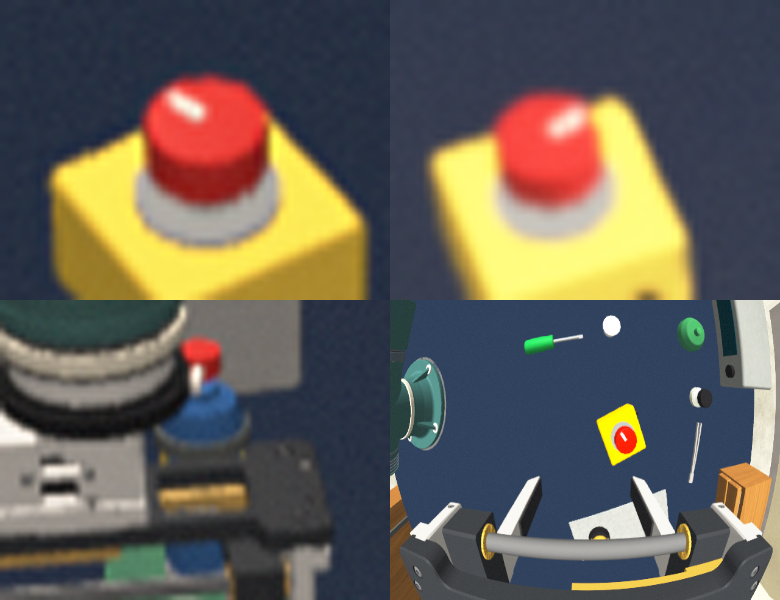

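The button is up and its white line has swung round; the can's cap is up. I compute the angle from the line positions (side 314.3,247.3 → 314.7,244; scene 274.7,205.6 → 278.6,206.3).

```bash
python3 - <<'E'
from h import *
def ends(n,p,q): return np.degrees(np.arctan2(*(onplane(n,q,.082)-onplane(n,p,.082))[1::-1]))
o={'side':(290,230),'scene':(255,190)}
f=lambda n,x,y:(o[n][0]+x/7.5,o[n][1]+y/7.5)
# line ends inner->outer from the crops
a=ends('side',f('side',202,123),f('side',163,138));b=ends('side',f('side',203,118),f('side',168,93))
c=ends('scene',f('scene',153,133),f('scene',143,100));d=ends('scene',f('scene',160,133),f('scene',195,112))
print('side',a,b,'cw',(a-b)%360,'scene',c,d,(c-d)%360)
im=imaging.snapshot('scene');c,s,m=blobs(white(im),(365,195,412,235));print(c,s)
E
```

```text
side -165.05069703270888 120.3731454831223 cw 74.57615748416879 scene -167.6266398959798 125.38357363488426 66.98978646913594
[388.25213675 214.47435897] [373 201  31  27 468]
```

The head turned about 70°, and with the start offset and the end-stop torque felt, it is at its stop. Handing in.

```bash
python3 -c "
from bench import robot;print(robot.close_job())"
```

```text
the job is handed in; nothing more can be done
None
```

The job is handed in with no verdict shown; by my readings, the stop button and nozzle cap were both pressed fully and sprang back, the steel watch was set down centred on the disc, and the stop button was turned clockwise to its end stop.

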